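# Shield the sample well and hold the read lever

### The job

Take the black light-shield cap off its sloped drying peg and set it rim-down over the neck of the turbidity meter's well, fully seated and level, and let go of it. Then press the spring-loaded read lever halfway down its travel and keep it there, never pushing it down to its bottom stop: the job finishes while you are still holding the lever at halfway. Leave the jar and the beaker undisturbed.

Things in the scene. Friction and masses are not known exactly. Their poses are not given: they have to be found in the camera images.
- meter: Fixed white bench meter, 200 (x) x 280 (y) x 90 mm high with a flat top. Origin at the centre of its underside, z up; its front, with the display, faces its -x. Stands on the bench at a varying place and yaw. On its top: the well neck at (0, 75) mm, and the read lever, whose pivot is at (55, -75) mm, 40 mm above the top, between two dark brackets 52 mm tall and reaching over y -96 to -54 mm.
- well_seat (a point): Point on the meter's top at the centre of the foot of the well neck, 90 mm above the bench; axes as the meter's. The neck is a grey round stub, 31 mm in diameter and 16 mm tall, its top edge chamfered by 3 mm. When the cap is seated the cap's origin lies here, its rim flat on the meter's top.
- cap: Loose black plastic cap, an upturned cup: 44 mm outer diameter, 40 mm tall, bore 36 mm in diameter and 35 mm deep, about 50 g. Origin at the centre of its open rim, z along its axis towards the closed end. Starts over the peg of the stand, rim on the sloped face, its axis 15 degrees (0.26 rad) off vertical, leaning towards the stand's -x.
- stand: Fixed drying stand with a dark base plate 110 (x) x 90 (y) x 12 mm, origin at the centre of its underside, z up. Carries a sloped aluminium plate 80 mm along the slope, 66 mm (y) wide, 8 mm thick; its face looks up and towards the stand's -x, 15 degrees off level, and the highest edge of the plate is 65 mm above the bench.
- peg_foot (a point): Point at the middle of the stand's sloped face, at the foot of the peg, 55 mm above the bench; axes as the stand's. The peg stands square to the face: 30 mm in diameter, 20 mm long, chamfered by 4 mm. The cap comes off along the peg.
- read_lever (a joint): Turn of the read lever in rad: 0 up at rest, 0.26 halfway, 0.52 at the bottom stop. Steel lever on a level pivot along the meter's y; it runs 110 mm from the pivot towards the meter's -x, at rest rising 25 degrees (0.44 rad) above level. A spring brings it back up: about 4.5 N on the pad starts it, 7 N holds it halfway, 10 N reaches the bottom.
- lever_pad (a point): Centre of the top face of the black round pad on the end of the read lever; the pad is 36 mm in diameter, 14 mm thick. Axes as the meter's at rest, turning with the lever. At rest it is 187 mm above the bench, at (-42, -75) mm on the meter, tilted 15 degrees; halfway it is level, 160 mm above the bench, at (-53, -75) mm on the meter; at the bottom stop it is 131 mm above the bench.
- jar: Bystander: loose amber jar, 56 mm in diameter, 85 mm tall; origin at the centre of its underside.
- beaker: Bystander: loose clear beaker, 60 mm in diameter, 75 mm tall; origin at the centre of its underside. (A fixed wooden rack of test tubes, 175 mm tall, stands out of the way at the left side of the bench.)
There are look-alikes about, which are no part of the job. Of the things that look like the cap, the middle-sized one is meant.

How it is judged (in metres and radians):
On the way, in this order (a step that is already met when the one before it is completed fails the run):
1. the cap sits rim-down over the well neck, level, and has been let go (horizontal distance between cap and well_seat below 0.004 m and z of cap in the frame of well_seat between -0.004 and 0.004 m and angle between cap's own z axis and vertical below 0.1 rad and contact force between each of the fingers, the arm and cap below 0.2 N and linear speed of cap below 0.02 m/s), for 0.3 s.
2. the read lever is pressed about halfway and kept there, the cap still seated (all of step 1 and value of joint read_lever between 0.18 and 0.34 rad and contact force between any of the fingers, the arm and read_lever above 2 N), for 0.5 s.
At the end, for the whole second after the job is handed in: The cap is seated over the well neck, rim down (origin within 4 mm of the seat, tilt under 0.1 rad), untouched and at rest; the robot pushes on the lever with over 2 N and the lever stands still between 0.18 and 0.34 rad (halfway is 0.26) (all of step 2 and velocity of joint read_lever between -0.1 and 0.1 rad/s); the arm keeps its last pose, push and grip.
It fails at once if the read lever is pushed down to its bottom stop (past 0.47 rad) (value of joint read_lever above 0.47 rad).
It fails at once if the jar or the beaker is moved more than 30 mm or tipped (distance of any of jar, beaker from where it was at the start of the episode above 0.03 m or angle between any of jar, beaker's own z axis and vertical above 0.5 rad).
It also fails if it takes over 51 s, if anything falls off the work surface, if the arm or the gripper's body presses on something with over 40 N, if the wrist force passes 120 N, or if a joint passes its speed limit or range.

### The arm

A 6-joint arm with a two-finger parallel gripper is mounted at the origin on the work surface. World frame = base frame: x ahead of the robot, y to its left, z up, the work surface at z = 0. Lengths are in mm, angles in rad, forces in N, time in s.
With the tool pointing down it reaches from about 350 to 800 mm from the base axis. Payload 7.3 kg.
Tool frame: the origin (TCP) lies midway between the tips of the shut fingers; the grasp point (between the pads) lies 19 mm behind it; x points along the fingers, z is the direction in which the jaws open and shut, and the axes are right-handed (so a half turn about x gives the same grasp; the last joint's range is limited). The gripper opens to 85 mm and grips with 20 to 120 N. Pads are 22 mm wide; open, the fingers measure 114 mm over their backs; the gripper's body (76 mm by 85 mm) begins 54 mm behind the grasp point. The pads swing forward as they close: fully open they stand 13 mm farther back than shut.
Start: joints at [0.98, 0.342, 1.524, -0, 1.275, -0.146], TCP at [225.884, 473.942, 231.322] pointing down, gripper open.
Joint ranges: [-2.53, 2.53], [-0.77, 2.02], [0.04, 2.7], [-1, 4.14], [0.28, 2.66], [-3.11, 3.11]. Speed limits (rad/s): [2.57, 2.57, 3.14, 3.14, 3.14, 3.14].

### API

Orientations are given as a unit quaternion [x, y, z, w].
In Python, from workcell import reach, servo_line, move_j, open_gripper, clamp, sleep, solve_ik, get_obs, snapshot, camera_params, IKError, job_done gives the robot as it stands. Calls block until the motion is done:
- reach(position, orientation): joint-space move of the TCP to a pose.
- servo_line(position, rate=150, orientation=None, max_force=None): straight line of the TCP; orientation=None keeps the orientation; rate is the mean speed in mm/s. With max_force (N) it stops when the force on the tool has changed by that much, and returns True; else False.
- move_j(angles): joint-space move.
- open_gripper() and clamp(): open the fingers fully, or close them until they stop; the grip force is fixed at half the most.
- sleep(seconds).
- solve_ik(position, orientation): joint angles nearest the present ones, or None.
- get_obs(): the state.
- snapshot(name): name is "side" or "top" or "wrist"; returns the picture (420x560x3 uint8, red, green, blue); there is no depth.
- camera_params(name): a dict with "camera_matrix" (3x3 intrinsics, pixels), "rvec" (rotation vector, rad) and "tvec" (3), from world to camera coordinates, as OpenCV has them. Camera axes: x right, y down, z forward; pixel columns grow to the right and rows downward; lengths in mm; the calibration is good to about 2 mm. A picture is of the moment at which its call begins: read the wrist's pose just before it. camera_params takes no time and is no camera call; for the wrist camera it gives the pose at the moment of the call.
A pose or a line that the arm cannot do raises IKError and nothing moves.
- job_done(): hands the job in, once; it reports no verdict.
The state is a dict: "time_s": time; "joint_positions": joint angles; "qd": joint speeds; "joint_torque": joint torques, N m; "position": TCP position; "eef_rot": TCP orientation; "ft_force": force on the tool from outside, world axes, zero at the start; "ft_torque": the same for the moment, N m; "width": finger opening in mm.
Only numpy, scipy, OpenCV 4.12 (cv2) and the standard library are available. Lean on these libraries where they do the work, as an engineer would, in place of code of your own. Each camera call takes 0.05 s, during which the arm holds its last target. There are 200 camera calls.

## Working session

There is one attempt and no reset: what is moved stays moved. The work goes in short steps, each a Python script; the robot and the scene stay as the last script left them, time stands still between calls to the robot, and variables do not carry over. Pictures are saved under pics/ and viewed, about 8 in all and at most 12, crops included, and the job is handed in when it is done.

```bash
mkdir -p pics; ls
python3 - <<'E'
from workcell import *
import cv2,numpy as np
for n in("top","side"):
    cv2.imwrite(f"pics/{n}0.png",snapshot(n)[:,:,::-1])
    p=camera_params(n);R=cv2.Rodrigues(np.array(p["rvec"],float))[0]
    print(n,np.round(p["camera_matrix"],1).tolist(),(-R.T@np.array(p["tvec"]).ravel()).round(),R[2].round(2))
o=get_obs();print(o["time_s"],o["eef_rot"],o["width"],o["ft_force"])
E
```

```text
pics
top [[410.3, 0.0, 276.7], [0.0, 410.3, 206.3], [0.0, 0.0, 1.0]] [544. -24. 919.] [ 0.12 -0.03 -0.99]
side [[393.6, 0.0, 278.7], [0.0, 393.6, 206.8], [0.0, 0.0, 1.0]] [ 257. -682.  586.] [ 0.41  0.75 -0.52]
0.1 [-0.37759504  0.59841593  0.37721578  0.59751872] 85.2963633050765 [-0.46806415 -0.00713459 -0.36769378]
```

View pics/top0.png

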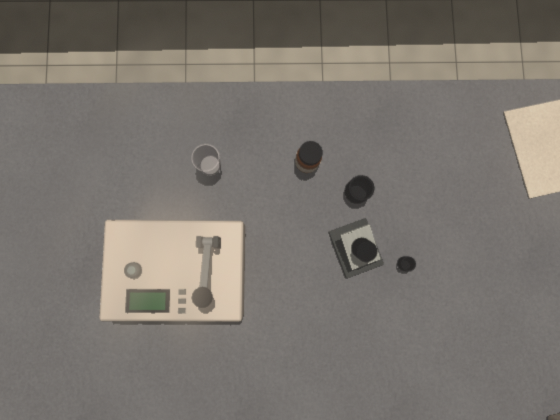

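View pics/side0.png

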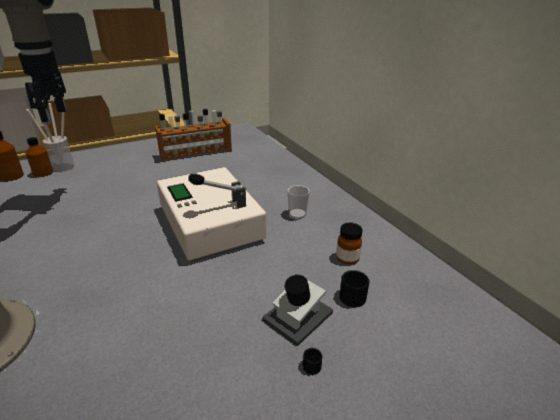

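Top view: the meter has its neck at (133,269), its pad at (203,297) and its display to the bottom (-x). There are three cap-like things: a big open cup at (360,190), the one on the peg at (364,250), and a small one at (406,264). The middle-sized one, on the stand's peg, fits. The jar is at (310,155) and the beaker at (207,160). Next I take rough positions and an enlarged crop.

```bash
cat > h.py <<'E'
from workcell import *
import cv2,numpy as np
from scipy.spatial.transform import Rotation as Ro
def cam(n):
    p=camera_params(n);return np.array(p["camera_matrix"],float),cv2.Rodrigues(np.array(p["rvec"],float))[0],np.array(p["tvec"],float).ravel()
def ray(c,uv):
    K,R,t=c;d=R.T@np.linalg.solve(K,[uv[0],uv[1],1.]);return -R.T@t,d
def onz(c,uv,z):
    o,d=ray(c,uv);return o+d*(z-o[2])/d[2]
def proj(c,P):
    K,R,t=c;q=K@(R@np.array(P,float)+t);return q[:2]/q[2]
def tri(obs):  # [(cam,uv)...] least-squares ray crossing
    A=0;b=0
    for c,uv in obs:
        o,d=ray(c,uv);d=d/np.linalg.norm(d);M=np.eye(3)-np.outer(d,d);A=A+M;b=b+M@o
    return np.linalg.solve(A,b)
def quat(x,z):
    x=np.array(x,float)/np.linalg.norm(x);z=np.array(z,float);z-=x*(x@z);z/=np.linalg.norm(z)
    return Ro.from_matrix(np.c_[x,np.cross(z,x),z]).as_quat()
E
python3 - <<'E'
from h import *
c=cam("top");s=cam("side")
for n,uv,z in [("neck",(133,269),106),("pad",(203,297),187),("captop",(365,250),94),("meterFL",(101,321),90),("meterFR",(242,321),90),("jar",(309,168),0),("beaker",(210,165),0),("big",(358,192),0),("small",(406,265),10)]:print(n,onz(c,uv,z).round())
print("cap tri",tri([(c,(365,250)),(s,(297,285))]).round(), "pad tri",tri([(c,(203,297)),(s,(196,179))]).round())
w=cam("wrist");print("wrist",(-w[1].T@w[2]).round(),w[1].round(2).tolist(),get_obs()["position"],w[0][0,0])
i=cv2.imread("pics/top0.png");a=cv2.resize(i[170:290,310:430],None,fx=4,fy=4,interpolation=2)
cv2.imwrite("pics/crop.png",a)
E
```

```text
neck [522. 236. 106.]
pad [474.  88. 187.]
captop [ 550. -222.   94.]
meterFL [423. 301.  90.]
meterFR [416.  26.  90.]
jar [ 740. -125.    0.]
beaker [750. 101.   0.]
big [ 682. -235.    0.]
small [ 516. -332.   10.]
cap tri [ 551. -224.   86.] pad tri [473.  89. 180.]
wrist [156. 506. 373.] [[0.43, 0.9, -0.0], [0.86, -0.41, 0.3], [0.27, -0.13, -0.95]] [225.66417104 473.62547738 230.70122689] 337.496337835734
```

View pics/crop.png

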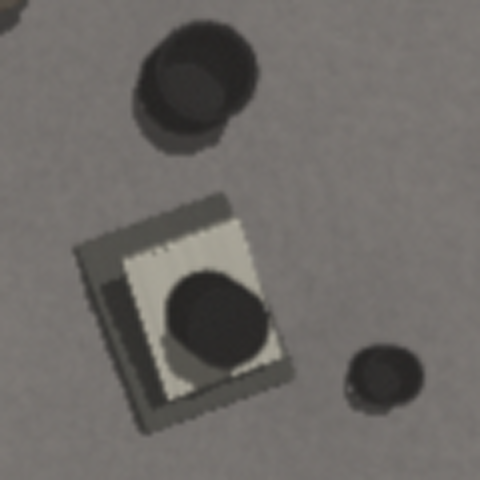

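The crop confirms it: the mid-sized cap sits on the white sloped plate at crop (215,320). The big cup is at (200,75) and the small one at (385,375). Now a closer look with the wrist camera, jaws along the stand's y.

Run:
```python
from h import *
o=get_obs();print("tool",Ro.from_quat(o["eef_rot"]).as_matrix().round(2).tolist())
js=[]
for s in (1,-1):
    q=quat([0,0,-1],[s*.33,-s*.945,0]);js.append((q,solve_ik([540,-222,210],q)));print(s,js[-1][1])
q=min([j for j in js if j[1] is not None],key=lambda j:abs(j[1][5]))[0]
reach([540,-222,210],q);print(q,get_obs()["position"],get_obs()["time_s"])
w=cam("wrist");i=snapshot("wrist");np.savez("w1.npz",K=w[0],R=w[1],t=w[2]);print((-w[1].T@w[2]).round())
cv2.imwrite("pics/w1.png",i[:,:,::-1])
```

```text
tool [[-0.0, -0.9, 0.43], [-0.0, 0.43, 0.9], [-1.0, 0.0, -0.0]]
1 [-5.21279336e-01  4.66532016e-01  1.38969872e+00 -4.44089210e-16
  1.28536192e+00  7.13549385e-01]
-1 [-5.21279336e-01  4.66532016e-01  1.38969872e+00 -4.44089210e-16
  1.28536192e+00 -2.42804327e+00]
[ 0.4093645   0.57655937 -0.4093645   0.57655937] [ 540.30301317 -221.12240478  210.11445031] 2.8
[ 613. -196.  352.]
```

View pics/w1.png

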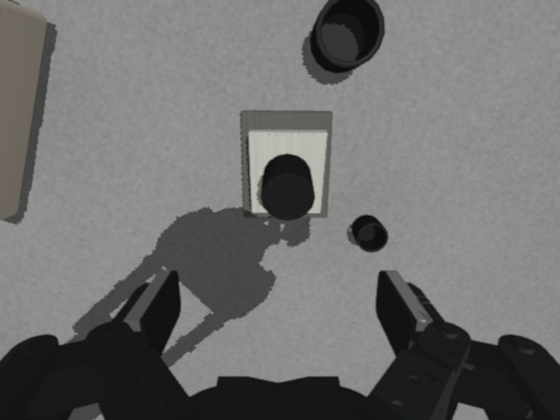

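The wrist view shows the stand: plate corners near (249,131), (327,133), (326,215), (252,213), and the cap's closed end at about (288,193). The cap leans towards image-bottom, which is the stand's -x. I measure the plate corners by mask.

Run:
```python
from h import *
d=np.load("w1.npz");c=(d["K"],d["R"],d["t"])
i=cv2.imread("pics/w1.png");g=cv2.cvtColor(i,cv2.COLOR_BGR2GRAY)
roi=np.zeros_like(g);roi[100:230,235:340]=1
def hull(m):
    cs=cv2.findContours((m&roi).astype(np.uint8),0,2)[0];return cv2.convexHull(max(cs,key=cv2.contourArea))
h=hull((g>165).astype(np.uint8))
a=cv2.approxPolyDP(h,5,True)[:,0];print("plate",a.tolist())
a=a[np.argsort(a[:,1])];t=sorted(a[:2].tolist());b=sorted(a[-2:].tolist())
P=[onz(c,u,65) for u in t]+[onz(c,u,44.3) for u in b]
for p in P:print(p.round(1))
print("width",np.linalg.norm(P[1]-P[0]),np.linalg.norm(P[3]-P[2]),"len",np.linalg.norm(P[0]-P[2]),np.linalg.norm(P[1]-P[3]))
y=P[0]+P[2]-P[1]-P[3];y/=np.linalg.norm(y);x=np.cross(y,[0,0,1]);foot=np.mean(P,0)
print("stand y",y.round(3),"x",x.round(3),"peg foot",foot.round(1))
ax=-x*np.sin(np.radians(15))+np.array([0,0,np.cos(np.radians(15))])
# check: cap outline vs prediction
k=cv2.morphologyEx((g<45).astype(np.uint8),cv2.MORPH_OPEN,np.ones((5,5)))
hc=hull(k);print("cap bbox",cv2.boundingRect(hc), "pred rim ctr",proj(c,foot).round(),"top ctr",proj(c,foot+40*ax).round())
r=[];
for s in (0,40):
    for th in np.linspace(0,6.28,60):
        r.append(proj(c,foot+ax*s+22*(np.cos(th)*y+np.sin(th)*np.cross(ax,y))))
r=np.array(r);print("pred bbox",r.min(0).round(1),r.max(0).round(1))
np.savez("stand.npz",foot=foot,y=y,x=x,ax=ax)
```

```text
plate [[326, 133], [319, 212], [253, 211], [249, 133]]
[ 582.5 -181.4   65. ]
[ 603.7 -241.9   65. ]
[ 511.9 -206.3   44.3]
[ 531.9 -266.4   44.3]
width 64.12119813897282 63.26261280002845 len 77.63504287623275 78.60133061573592
stand y [-0.323  0.946  0.   ] x [ 0.946  0.323 -0.   ] peg foot [ 557.5 -224.    54.6]
cap bbox (262, 155, 52, 65) pred rim ctr [287. 175.] top ctr [288. 198.]
pred bbox [260. 152.] [315.4 220.5]
```

Plate sizes and the predicted cap outline agree with the image to about 2 px. Grasping the cap along the peg axis.

Run:
```python
from h import *
s=np.load("stand.npz");f,y,ax=s["foot"],s["y"],s["ax"]
q=quat(-ax,-y)
reach(f+110*ax,q)
print("stop",servo_line(f+9*ax,rate=80,max_force=12),get_obs()["position"],(f+9*ax).round(1),get_obs()["ft_force"])
clamp();o=get_obs();print("width",o["width"],o["ft_force"].round(1) if hasattr(o["ft_force"],'round') else o["ft_force"])
servo_line(f+70*ax,rate=60)
q2=quat([0,0,-1],-y)
p=f+70*ax;p[2]=230
servo_line(p,orientation=q2)
o=get_obs();print(o["width"],o["ft_force"],o["position"],o["time_s"])
np.save("capoff.npy",[9]) # rim is 9 mm beyond TCP
c=[snapshot("wrist"),snapshot("top")]
cv2.imwrite("pics/w2.png",c[0][:,:,::-1]);cv2.imwrite("pics/top2.png",c[1][:,:,::-1])
```

```text
stop False [ 555.54421331 -225.02547033   63.94191569] [ 555.3 -224.7   63.3] [-0.1544084  -0.17573578 -0.10409972]
width 42.58833104956262 [-2.1 -0.1  5.9]
43.189654695656124 [-0.5380407  -0.69810281 -0.75341346] [ 539.85340552 -229.57654327  228.90795571] 7.1833
```

View pics/w2.png

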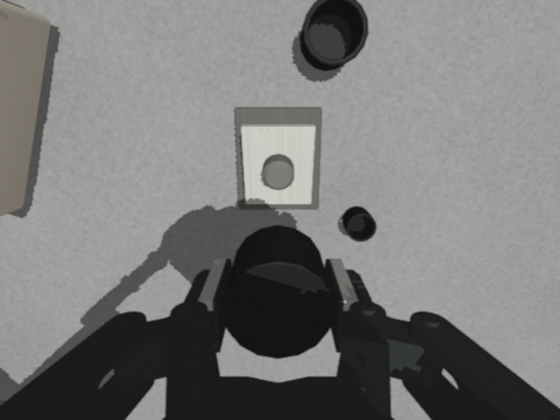

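The cap is held upright between the pads, top disc at about (278,302), and the bare peg is at (278,170). Now over to the meter for a wrist view of the neck and lever.

Run:
```python
from h import *
w=cam("wrist");p=np.array(get_obs()["position"])
# cap prediction at present pose
R=Ro.from_quat(get_obs()["eef_rot"]).as_matrix()
for h in(31,):
    r=np.array([proj(w,p+[22*np.cos(t),22*np.sin(t),h]) for t in np.linspace(0,6.28,90)]);print("pred top disc",r.min(0).round(1),r.max(0).round(1),proj(w,p+[0,0,h]).round(1),"px/mm",(proj(w,p+[0,0,h]+R[:,1])-proj(w,p+[0,0,h])).round(2))
servo_line([p[0]-20,p[1],260],rate=250)
q=quat([0,0,-1],[0,-1,0])
reach([420,200,260],q)
w=cam("wrist");i=snapshot("wrist");np.savez("w3.npz",K=w[0],R=w[1],t=w[2]);cv2.imwrite("pics/w3.png",i[:,:,::-1])
o=get_obs();print(o["time_s"],o["position"],o["width"],(-w[1].T@w[2]).round())
```

```text
pred top disc [218.8 261.3] [334.  360.5] [276.3 313.5] px/mm [-0.   -2.26]
9.25 [420.54083289 199.38907723 259.81085148] 43.065470727655104 [497. 199. 402.]
```

View pics/w3.png

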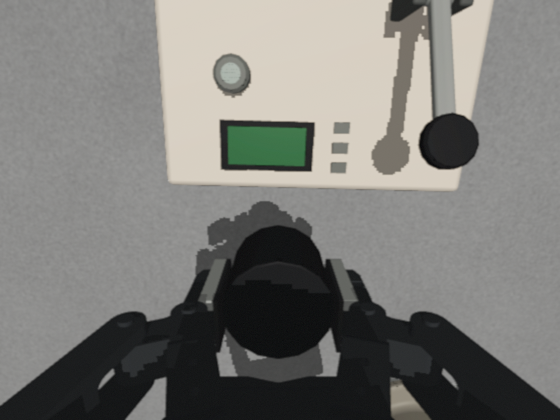

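The neck's top is at (232,73), the front edge runs (170,183)–(459,190), and the pad is at (448,141). I measure these by mask, and the held cap's disc too.

Run:
```python
from h import *
d=np.load("w3.npz");c=(d["K"],d["R"],d["t"])
i=cv2.imread("pics/w3.png");hsv=cv2.cvtColor(i,cv2.COLOR_BGR2HSV);g=cv2.cvtColor(i,cv2.COLOR_BGR2GRAY)
# neck: low saturation blob on cream top
print("cream hsv",hsv[100,300],"neck",hsv[73,232],hsv[73,246])
m=(hsv[:,:,1]<18).astype(np.uint8);n=np.zeros_like(m);n[45:102,205:258]=m[45:102,205:258]
k=max(cv2.findContours(n,0,2)[0],key=cv2.contourArea);print("neck bbox",cv2.boundingRect(k),cv2.minEnclosingCircle(k))
# bright top disc
b=np.zeros_like(m);b[45:102,205:258]=n[45:102,205:258]*(g[45:102,205:258]>150)
k2=max(cv2.findContours(b,0,2)[0],key=cv2.contourArea);tc=cv2.minEnclosingCircle(k2);print("disc",tc,onz(c,tc[0],106).round(1))
# front edge line
xs=np.arange(185,450,4);cream=(hsv[:,:,1]>18)&(g>150)
ys=[np.where(cream[175:195,x])[0].max()+175 for x in xs]
l=np.polyfit(xs,ys,1);A=onz(c,(185,np.polyval(l,185)),90);B=onz(c,(445,np.polyval(l,445)),90)
v=(A-B)/np.linalg.norm(A-B);yaw=np.arctan2(-v[0],v[1]);print("front edge",A.round(1),B.round(1),"yaw",yaw)
# neck prediction from disc and front edge distance must be 100
P=onz(c,tc[0],106);nx=np.array([v[1],-v[0]]);print("front distance",(P-A)[:2]@nx)
# pad
pm=np.zeros_like(m);pm[105:175,412:485]=g[105:175,412:485]<45
k3=max(cv2.findContours(pm,0,2)[0],key=cv2.contourArea);e=cv2.minEnclosingCircle(k3);P3=onz(c,e[0],183);print("pad",e,P3.round(1))
q=P3[:2]-P[:2];print("pad rel neck in meter",q@nx,q@v[:2])
```

```text
cream hsv [ 19  25 216] neck [ 60  11 178] [ 39  17 108]
neck bbox (214, 55, 36, 38) ((231.0, 73.5), 19.241981506347656)
disc ((230.31080627441406, 72.52702331542969), 10.608428001403809) [521.1 237.6 106. ]
front edge [424.7 286.8  90. ] [418.1  39.9  90. ] yaw -0.026705369674074404
front distance 97.66464736457661
pad ((448.1753234863281, 141.03408813476562), 29.28790283203125) [474.1  90.1 183. ]
pad rel neck in meter -43.0546896636794 -148.7478120799257
```

Values agree with each other (front distance 98 of 100, pad offset -43/-149 of -42/-150). One closer look from lower, then place.

Run:
```python
from h import *
yaw=-0.0267;v=np.array([-np.sin(yaw),np.cos(yaw),0])
q=quat([0,0,-1],-v)
servo_line([450,237,165],rate=200,orientation=q)
c=cam("wrist");p=np.array(get_obs()["position"]);i=snapshot("wrist");np.savez("w4.npz",K=c[0],R=c[1],t=c[2],p=p)
cv2.imwrite("pics/w4.png",i[:,:,::-1])
n=np.array([521.5,237,0])
for z,r,col in((106,12.5,(255,0,0)),(90,15.5,(0,255,0))):
    u=np.array([proj(c,n+[r*np.cos(t),r*np.sin(t),z]) for t in np.linspace(0,6.28,90)])
    print(z,u.min(0).round(1),u.max(0).round(1))
u=np.array([proj(c,p+[22*np.cos(t),22*np.sin(t),31]) for t in np.linspace(0,6.28,90)]);print("cap pred",u.min(0).round(1),u.max(0).round(1))
print(p,get_obs()["time_s"])
```

```text
106 [251.3  90.6] [294.8 135.8]
90 [248.4  86.3] [298.4 138.3]
cap pred [218.8 261.6] [334.  360.9]
[450.36917333 236.71423758 165.58381231] 9.9833
```

View pics/w4.png

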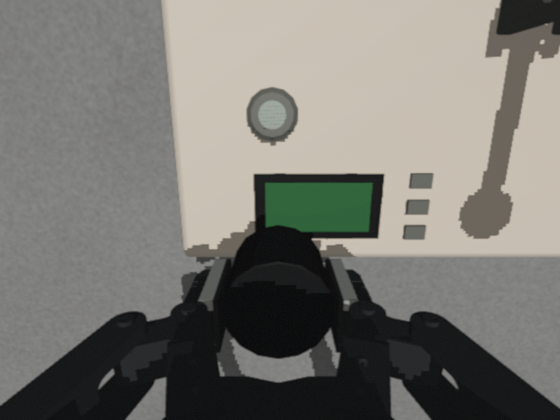

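The neck outline is x 247–298, y 87–140, within 1 px of the prediction, so I put it at (521, 237.5). The held cap sits about 1.5 mm ahead of the TCP in +x. Placing.

Run:
```python
from h import *
t=np.array([519.5,238,0])
servo_line(t+[0,0,150],rate=120);servo_line(t+[0,0,122],rate=80)
s=servo_line(t+[0,0,94],rate=25,max_force=8)
o=get_obs();print(s,o["position"],o["ft_force"],o["ft_torque"],o["width"],o["time_s"])
```

```text
True [519.33186503 237.96761516  99.2749307 ] [-1.10702898 -1.03950801  4.3156299 ] [-0.09195233  0.08097697  0.02204116] 42.7574626793352 12.075
```

Contact came at TCP z 99.3, which puts the rim at about 90.3, so it is seated. Release, back off, and check.

Run:
```python
from h import *
open_gripper();p=np.array(get_obs()["position"])
servo_line(p+[0,0,65],rate=100)
servo_line([450,237,190],rate=200)
c=cam("wrist");i=snapshot("wrist");cv2.imwrite("pics/w5.png",i[:,:,::-1])
for z in(90,130):
    u=np.array([proj(c,[521+22*np.cos(t),237.5+22*np.sin(t),z]) for t in np.linspace(0,6.28,90)]);print(z,u.min(0).round(1),u.max(0).round(1))
g=cv2.cvtColor(i,cv2.COLOR_RGB2GRAY);m=np.zeros_like(g);m[60:200,200:350]=g[60:200,200:350]<50
k=max(cv2.findContours(m,0,2)[0],key=cv2.contourArea);print(cv2.boundingRect(k),get_obs()["time_s"])
cv2.imwrite("pics/side5.png",cv2.resize(snapshot("side")[150:260,140:280,::-1],None,fx=4,fy=4))
```

```text
90 [241.8  78.6] [305.6 145. ]
130 [234.7  73.7] [311.1 153. ]
(238, 79, 72, 76) 13.9417
```

View pics/w5.png

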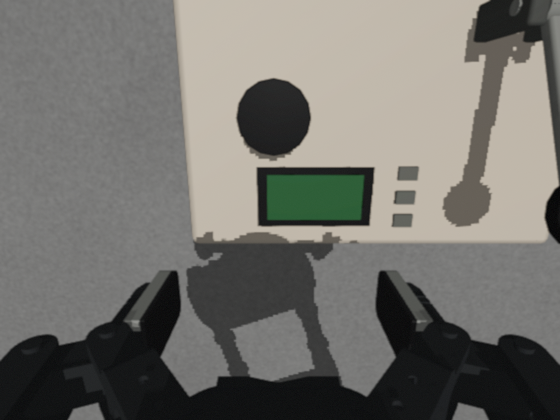

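View pics/side5.png

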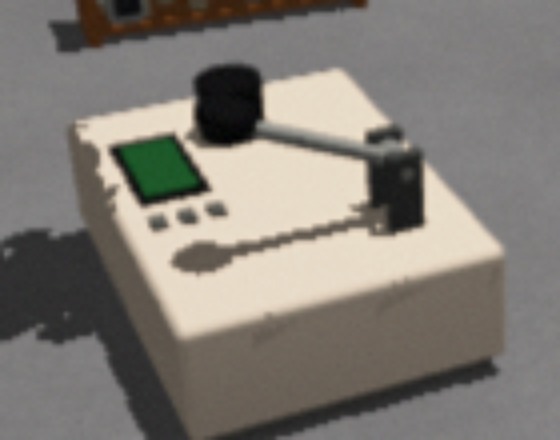

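The cap is down over the neck: disc centre at (274,117) against a predicted (273,113). It looks level and about 2 mm off, which is within the bore clearance. The lever is at rest. Now pressing with shut fingers.

Run:
```python
from h import *
p=np.array(get_obs()["position"]);servo_line([450,200,235],rate=200);clamp()
servo_line([464,89,235],rate=200);servo_line([464,89,198],rate=100)
f0=get_obs()["ft_force"][2];print("f0",f0,get_obs()["width"])
for z in(188,180,170,163,160):
    servo_line([464,89,z],rate=25);o=get_obs();print(z,np.round(o["position"],1),np.round(o["ft_force"],1))
sleep(0.7);o=get_obs();print(o["ft_force"],o["position"],o["time_s"])
a=cv2.resize(snapshot("side")[150:260,140:280],None,fx=4,fy=4)
b=cv2.resize(snapshot("top")[210:330,95:255],None,fx=3.6667,fy=3.6667)
h=min(len(a),len(b));im=np.hstack([a[:h,:400],b[:h,:400]])
cv2.imwrite("pics/press.png",im[:,:,::-1])
```

```text
f0 -0.08546705250155995 -0.20039096642835097
188 [463.6  89.1 188.2] [-3.8  0.8  5.9]
180 [463.7  89.  180.3] [-2.5 -0.8  6.8]
170 [463.5  89.  170.3] [-3.5 -0.   7.7]
163 [463.3  89.  163.3] [-4.4 -0.   7.9]
160 [463.4  89.  160.4] [-4.6  0.4  8.3]
[-4.27026325  1.76306403  7.91772972] [463.45632411  89.0391742  160.50579172] 19.3917
```

View pics/press.png

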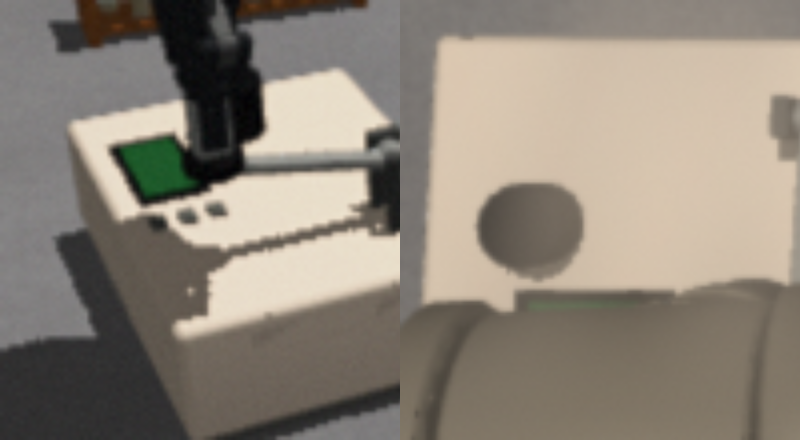

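The fingertips are on the pad, the lever is near level, and the cap is still in place. The force of about 8 N and z of 160.5 both fit halfway, so I hand it in.

```bash
python3 -c "
from h import *
job_done();o=get_obs();print(o['time_s'],o['position'],o['ft_force'])"
```

```text
the job is handed in; nothing more can be done
the job is handed in; nothing more can be done
```

I took the middle-sized cap off its peg, set it over the well neck and let go. I then pressed the read lever to halfway and handed the job in at about 19.5 s, still holding it. No verdict was reported, and the state read after hand-in returned nothing.

- **Cap:** The rim met the meter's top at the right height (about 90 mm, from the contact stop). In the wrist picture it looked level but about 2 mm off the neck centre in -x, which is inside the 2.5 mm bore clearance and the 4 mm limit. Its disc also measured about 4 px smaller than predicted.
- **Lever:** The fingertips held at 160.5 mm against 160 mm expected at halfway. The upward push was about 8 N where 7 N was expected, with a sideways force of about 4 N. The lever's angle was judged from height, force and the side picture, not measured directly.
- **Jar and beaker:** The arm's paths kept clear of both, but I took no closing picture of them.

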